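# Cap on the pump housing, arc guard held half open

### The job

Set up the pump housing for tack welding: lower the loose aluminium cap onto the clamped housing, stub up and centred so that the two rims line up all round to within 5 mm, and let go. Then swing the upright amber arc guard over the cap and hold it with the gripper's fingers at 50 degrees above its level closed position (within 5 degrees); never let it drop shut, and leave the other things where they are. Your program finishes while the gripper is still holding the guard steady at 50 degrees: do not let go of it, because it falls.

Things in the scene. Friction and masses are not known exactly. Their poses are not given: they have to be found in the camera images.
- cap: Loose round aluminium cap standing on the bench, about 300 g: a disc 84 mm across and 20 mm thick with a round stub 24 mm across in the middle of its top, the stub 34 mm tall (54 mm overall). Grip it by the stub. Origin: centre of the underside; z up the stub. It stands alone left or right of the fixture, not among the taller fixed castings at the back.
- fixture: Fixed welding fixture, turned up to 0.3 rad: dark steel plate 220 mm (its x) by 250 mm (its y), 10 mm thick, carrying the round aluminium housing, two low red clamps at the housing's +x and -x sides (26 mm high) and, along its +y side (left seen from the robot), two blue posts with the guard's hinge. Origin: centre of the plate's underside; z up.
- housing_top (a point): Centre of the flat top face of the clamped round aluminium housing (84 mm across, solid), 45 mm above the bench, 10 mm from the plate's centre towards its -y; axes as the fixture's. With the cap seated, the cap's origin is at this point and the top of the stub is 99 mm above the bench.
- guard_hinge (a point): Middle of the guard's hinge line, which runs level along the fixture's x axis, 105 mm from the plate's centre towards its +y and 110 mm above the bench. At guard angle a, the bar is 110 mm + 200 mm x sin(a) above the bench and 200 mm x cos(a) from the hinge line towards the fixture's -y.
- guard_bar (a point): Middle of the guard's steel grab bar, a round bar 12 mm thick, parallel to the hinge and 200 mm from it, at the guard's free edge. It is free for 100 mm of length and its middle line is 40 mm from the yellow frame, so fingers can straddle it. At the start it is the guard's highest part, about 310 mm above the bench. x runs along the bar.
- guard (a joint): Arc guard (amber pane, yellow frame 184 mm wide, 160 mm from hinge to edge, 8 mm thick, 450 g), angle in rad. 0: closed, level over the cap; pi/2: upright; 1.85: back stop, leaning away from the housing; 0.873: 50 degrees, clear of the cap. Starts at 1.62 to 1.80. Hinge rubs with 0.14 N m: it stays put near upright, falls shut if let go below about 65 degrees.
- flange: Loose square steel flange plate, 88 x 88 x 14 mm, with a hole 44 mm across: a bystander. Origin: centre of the underside.
- tub: Loose white tub with a red screw lid, 60 mm across, 62 mm tall: a bystander. Origin: centre of the underside.
- pliers: Loose pliers with red handles, 180 mm long, lying on the bench towards the right: a bystander.
- wrench: Loose steel wrench, 180 mm long, lying on the bench far to the left: a bystander.
Not all that is in view belongs to the job. Of the things that look like the cap, take the one that is farthest from the robot's base at the start.

How it is judged:
On the way:
1. The cap is seated centred on the housing and let go, while the guard still stands open (horizontal distance between cap and housing_top below 0.005 m and z of cap in the frame of housing_top between -0.003 and 0.003 m and angle between cap's own z axis and vertical below 0.06 rad and contact force between cap and the fingers below 0.1 N and linear speed of cap below 0.02 m/s and value of joint guard above 1.3 rad), for 0.2 s.
At the end, for the whole second after the job is handed in: The cap rests flat on the housing, stub up, its centre within 5 mm of the housing's, untouched by the fingers; the fingers still hold the guard, steady at 50 degrees (within 5 degrees) above level, and neither the cap nor another thing props it (horizontal distance between cap and housing_top below 0.005 m and z of cap in the frame of housing_top between -0.003 and 0.003 m and angle between cap's own z axis and vertical below 0.06 rad and contact force between cap and the fingers below 0.1 N and linear speed of cap below 0.02 m/s and value of joint guard between 0.785 and 0.96 rad and velocity of joint guard between -0.05 and 0.05 rad/s and contact force between the fingers and guard above 0.5 N and contact force between guard and cap below 0.1 N and contact force between guard and flange below 0.1 N and contact force between guard and tub below 0.1 N and contact force between guard and pliers below 0.1 N and contact force between guard and wrench below 0.1 N); the arm keeps its last pose, push and grip.
It fails at once if The guard falls or is pushed towards shut (below 30 degrees) (value of joint guard below 0.52 rad).
It fails at once if The cap is dropped or slammed onto the housing (faster than 0.6 m/s within 30 mm of it) (distance between cap and housing_top below 0.03 m and linear speed of cap above 0.6 m/s).
It fails at once if The flange plate, the tub, the pliers or the wrench is moved more than 30 mm (distance of any of flange, tub, pliers, wrench from where it was at the start of the episode above 0.03 m).
It also fails if it takes over 64 s, if anything falls off the work surface, if the arm or the gripper's body presses on something with over 40 N, if the wrist force passes 120 N, or if a joint passes its speed limit or range.

### The arm

A 6-joint arm with a two-finger parallel gripper is mounted at the origin on the work surface. World frame = base frame: x ahead of the robot, y to its left, z up, the work surface at z = 0. Lengths are in m, angles in rad, forces in N, time in s.
With the tool pointing down it reaches from about 0.35 to 0.8 m from the base axis. Payload 7.3 kg.
Tool frame: the origin (TCP) lies between the finger pads; the fingertips stand 25 mm ahead of it and the grasp point (between the pads) lies 6 mm ahead of it (r.tip_extent is the distance from the TCP to the fingertips, in m); z points along the fingers, y is the line along which they close (so a half turn about z gives the same grasp; the last joint's range is limited). The gripper opens to 85 mm and grips with 20 to 120 N. Pads are 22 mm wide; open, the fingers measure 114 mm over their backs; the gripper's body (76 mm by 85 mm) begins 54 mm behind the grasp point. The pads swing forward as they close: fully open they stand 13 mm farther back than shut.
Start: joints at [-0.146, 0.342, 1.524, -0, 1.275, -0.146], TCP at [0.525, 0, 0.256] pointing down, gripper open.
Joint ranges: [-2.53, 2.53], [-0.77, 2.02], [0.04, 2.7], [-1, 4.14], [0.28, 2.66], [-3.11, 3.11]. Speed limits (rad/s): [2.57, 2.57, 3.14, 3.14, 3.14, 3.14].

### API

Orientations are given as a unit quaternion [x, y, z, w].
In Python, from workcell import r, command_gripper, optics gives the robot as it stands. The module is installed in compiled form; this text tells all that it offers. Calls block until the motion is done:
- r.reach(position, orientation): joint-space move of the TCP to a pose.
- r.move_straight(position, orientation=None, speed=0.15, max_force=None): straight line of the TCP; orientation=None keeps the orientation; speed is the mean speed in m/s. With max_force (N) it stops when the force on the tool has changed by that much, and returns True; else False.
- r.movej(angles): joint-space move.
- command_gripper(opening, force=None): finger opening in m; force is the grip in N (None keeps the last); returns when the fingers have stopped.
- r.hold(seconds).
- r.solve_ik(position, orientation): joint angles nearest the present ones, or None.
- r.read_state(): the state.
- optics.get_image(name): name is "scene" or "side" or "wrist"; returns (picture, depth): 480x640x3 uint8, red, green, blue; 480x640 float32, m along the optical axis (not along the pixel's ray), 0 where there is no reading.
- optics.camera_model(name): a dict with "K" (3x3 intrinsics, pixels), "R" (3x3) and "t" (3): a world point X has camera coordinates R X + t; the wrist camera has in their place "tool_from_camera" (4x4, takes a point from camera to tool coordinates, whose origin is the TCP and whose axes are the flange's). Camera axes: x right, y down, z forward; pixel columns grow to the right and rows downward; lengths in m; the calibration is good to about 2 mm. A picture is of the moment at which its call begins: read the wrist's pose just before it. camera_model takes no time and is no camera call.
A pose or a line that the arm cannot do raises r.PlanningError and nothing moves.
- r.finish_job(): hands the job in; it is judged then, once.
The state is a dict: "time_s": time; "joint_positions": joint angles; "dq": joint speeds; "tau": joint torques, N m; "eef_pos": TCP position; "eef_rot": TCP orientation; "contact_force": force on the tool from outside, world axes, zero at the start; "torque": the same for the moment, N m; "grip_width": finger opening in m; "grip_force": force on a finger pad.
Only numpy, scipy, OpenCV 4.12 (cv2) and the standard library are available. Lean on these libraries where they do the work, as an engineer would, in place of code of your own. Each camera call takes 0.05 s, during which the arm holds its last target. There are 200 camera calls.

## Working session

There is one attempt and no reset: what is moved stays moved. The work goes in short steps, each a Python script; the robot and the scene stay as the last script left them, time stands still between calls to the robot, and variables do not carry over. Pictures are saved under pics/ and viewed, at most 10 in all, crops included, and the job is handed in when it is done.

```bash
mkdir -p pics
cat > h.py <<'E'
import numpy as np, cv2
from workcell import r, command_gripper, optics
def cloud(name):
    s=r.read_state(); im,d=optics.get_image(name); m=optics.camera_model(name); K=np.array(m["K"])
    v,u=np.mgrid[0:480,0:640]
    P=np.stack([(u-K[0,2])/K[0,0]*d,(v-K[1,2])/K[1,1]*d,d],-1)
    if name=="wrist":
        from scipy.spatial.transform import Rotation as Ro
        T=np.array(m["tool_from_camera"]); P=P@T[:3,:3].T+T[:3,3]
        P=P@Ro.from_quat(s["eef_rot"]).as_matrix().T+np.array(s["eef_pos"])
    else: P=(P-np.array(m["t"]))@np.array(m["R"])
    P[d<=0]=np.nan
    return im,P
def save(n,im): cv2.imwrite("pics/"+n,im[...,::-1])
E
python3 - <<'E'
from h import *
for n in("scene","side"):
    im,P=cloud(n); save(n+"0.png",im); np.savez(n+"0.npz",im=im,P=P)
s=r.read_state(); print(s["time_s"],s["eef_pos"],s["eef_rot"],r.tip_extent)
E
```

```text
0.1 [5.24692315e-01 4.91568939e-05 2.55700678e-01] [ 7.07115031e-01  7.07098207e-01 -4.05997738e-04 -5.42832332e-04] 0.025
```

View pics/scene0.png

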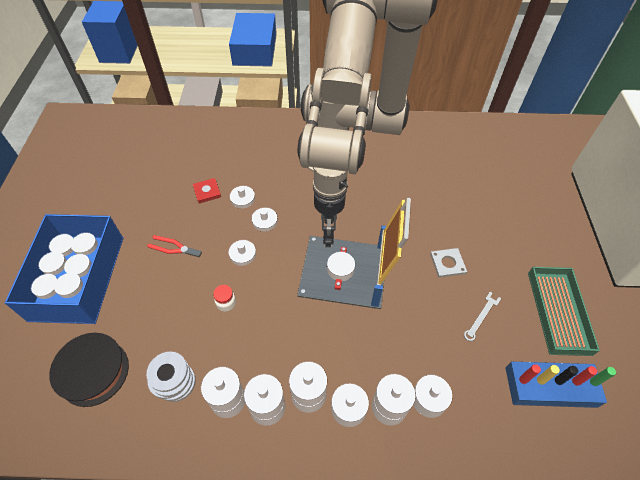

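View pics/side0.png

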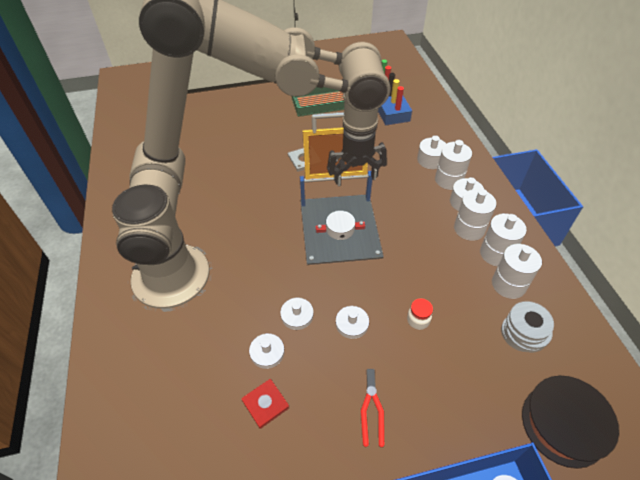

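The scene view shows three cap-like discs at (242,196), (264,218) and (242,251). There are also tall castings in the back row at v≈390, white caps in the blue bin at (65,262), and the housing itself at (341,266). The guard is upright at (395,242). Next I measure them.

```bash
cat > m.py <<'E'
from h import *
from scipy.optimize import least_squares
def circ(p):
    f=lambda q:np.hypot(p[:,0]-q[0],p[:,1]-q[1])-q[2]
    q=least_squares(f,[*p.mean(0)[:2],.04],loss="soft_l1",f_scale=.002).x; return q
for n,c in (("scene",[(242,196),(264,218),(242,251),(341,266)]),("side",[(297,313),(267,350),(352,321),(341,224)])):
    z=np.load(n+"0.npz"); im,P=z["im"],z["P"]
    for i,(u,v) in enumerate(c):
        w=P[v-30:v+30,u-30:u+30].reshape(-1,3); w=w[np.isfinite(w).all(1)]
        zt=.045 if i==3 else .02
        d=w[(abs(w[:,2]-zt)<.006)]
        if len(d)<20: print(n,c[i],"few",len(d),np.percentile(w[:,2],[5,50,95]));continue
        d=d[np.hypot(*(d[:,:2]-np.median(d[:,:2],0)).T)<.05]
        (cx,cy),rad=cv2.minEnclosingCircle(d[:,:2].astype(np.float32))
        st=w[(w[:,2]>.045)&(np.hypot(w[:,0]-cx,w[:,1]-cy)<.03)]
        print(n,c[i],"enc",np.round([cx,cy,rad],4),"z",np.median(d[:,2]).round(4),"stub",st.mean(0).round(4) if len(st) else None,st[:,2].max().round(4) if len(st) else None,"dist",np.hypot(cx,cy).round(3))
    # plate
    fx=P[150:330,250:430].reshape(-1,3); col=im[150:330,250:430].reshape(-1,3).astype(int)
    pm=(abs(fx[:,2]-.010)<.004)&(col.max(1)<110)&(abs(col[:,0]-col[:,2])<35)
    rr=cv2.minAreaRect(fx[pm][:,:2].astype(np.float32)); print(n,"plate",pm.sum(),rr)
    g=P[110:310,270:430].reshape(-1,3); t=g[(g[:,2]>.27)&(g[:,2]<.325)&(g[:,1]>.1)]
    print("bar-ish",len(t)); 
    t=t[t[:,2]>t[:,2].max()-.02] if len(t) else t
    if len(t): print(t.mean(0).round(4),t.min(0).round(4),t.max(0).round(4))
E
python3 m.py
python3 -c "
import cv2
a=cv2.imread('pics/scene0.png')[170:290,190:350];cv2.imwrite('pics/c0.png',cv2.resize(a,None,fx=4.5,fy=4.5))"
```

```text
scene (242, 196) enc [ 0.2328 -0.2891  0.0416] z 0.0193 stub [ 0.2274 -0.2936  0.0519] 0.0597 dist 0.371
scene (264, 218) enc [ 0.3174 -0.2162  0.0398] z 0.0194 stub [ 0.3206 -0.2094  0.0522] 0.0579 dist 0.384
scene (242, 251) enc [ 0.4496 -0.264   0.0444] z 0.0192 stub [ 0.4522 -0.266   0.0515] 0.0575 dist 0.521
scene (341, 266) enc [0.5028 0.0418 0.0431] z 0.0442 stub [0.5028 0.0432 0.0468] 0.0528 dist 0.505
scene plate 64 ((0.5071120262145996, 0.05085399001836777), (0.25023210048675537, 0.21667735278606415), 82.1051254272461)
bar-ish 349
[0.5293 0.1953 0.3086] [0.459  0.1809 0.2952] [0.588  0.2091 0.3147]
side (297, 313) enc [ 0.3178 -0.2124  0.043 ] z 0.0183 stub [ 0.3191 -0.2125  0.0516] 0.0569 dist 0.382
side (267, 350) enc [ 0.226  -0.2966  0.0429] z 0.0184 stub [ 0.2258 -0.2971  0.051 ] 0.055 dist 0.373
side (352, 321) enc [ 0.4508 -0.2693  0.0432] z 0.0187 stub [ 0.4509 -0.27    0.0521] 0.0568 dist 0.525
side (341, 224) enc [0.5037 0.0396 0.0434] z 0.0432 stub [0.506  0.0398 0.0461] 0.0495 dist 0.505
side plate 193 ((0.5019668936729431, 0.04395786672830582), (0.24769434332847595, 0.21755166351795197), 82.38384246826172)
bar-ish 193
[0.4968 0.1958 0.3054] [0.4575 0.186  0.2924] [0.5429 0.2069 0.312 ]
```

View pics/c0.png

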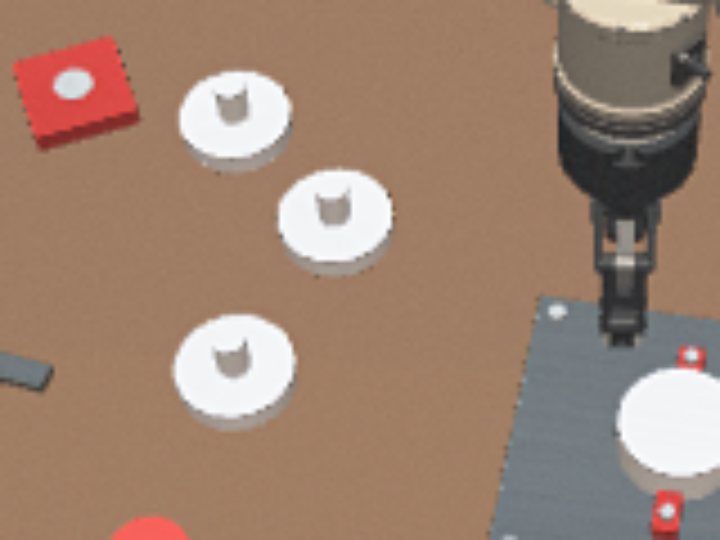

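Three cap lookalikes stand on the bench, at crop (235,118), (335,215) and (235,370). The last is scene (242,251), at (0.451,-0.268) m and 0.52 m from the base, so it's the farthest and the one I take. Its heights (20 and 52–54 mm) and radius match. The plate yaw is about -7.8°, and the bar position agrees with a guard angle of about 1.8 rad. Next I refine with the wrist camera over the housing and then over the cap.

```bash
cat >> h.py <<'E'
def disc(P,zt,c,tol=.006,R=.05):
    w=P.reshape(-1,3); w=w[np.isfinite(w).all(1)]
    near=np.hypot(w[:,0]-c[0],w[:,1]-c[1])<.065
    d=w[near&(abs(w[:,2]-zt)<tol)]
    (x,y),rad=cv2.minEnclosingCircle(d[:,:2].astype(np.float32))
    lo,hi=np.percentile(d[:,:2],[.3,99.7],axis=0)
    return np.round([x,y,rad],4),((lo+hi)/2).round(4),(hi-lo).round(4),len(d),np.median(d[:,2]).round(4)
D=[.70710678,.70710678,0,0]
E
python3 - <<'E'
from h import *
im,P=cloud("wrist"); print("housing",disc(P,.045,(.503,.04))); save("w0.png",im)
r.reach([.45,-.268,.24],D)
im2,P=cloud("wrist"); print("cap",disc(P,.02,(.451,-.268)))
w=P.reshape(-1,3); s=w[(w[:,2]>.046)&(w[:,2]<.06)&(np.hypot(w[:,0]-.451,w[:,1]+.268)<.03)]
if len(s): print("stub",s.mean(0),((s.min(0)+s.max(0))/2),np.ptp(s,0))
save("w1.png",np.hstack([im,im2])[::2,::2]); print(r.read_state()["time_s"])
E
```

```text
housing (array([0.5011, 0.0431, 0.042 ]), array([0.501 , 0.0434]), array([0.0808, 0.0803]), 7359, np.float64(0.045))
cap (array([ 0.4504, -0.2659,  0.0421]), array([ 0.4502, -0.2654]), array([0.0809, 0.0813]), 5477, np.float64(0.02))
stub [ 0.45037233 -0.26483864  0.05362475] [ 0.45045802 -0.26558902  0.05123518] [0.02285529 0.02325972 0.01028293]
1.2833
```

View pics/w1.png

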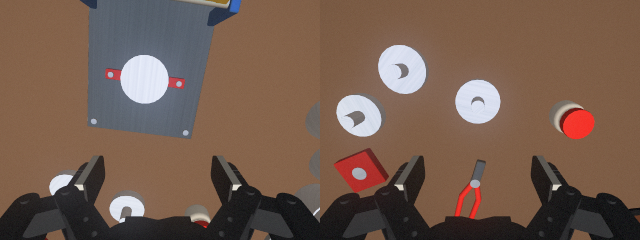

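The wrist view shows the housing at half-scale (145,78) and the target cap at (478,102), both measuring 42 mm in radius at the right height. I grasp now and check the hold.

Run:
```python
from h import *
command_gripper(.06,40)
r.move_straight([.4504,-.2657,.12],D,speed=.2)
r.move_straight([.4504,-.2657,.051],D,speed=.06,max_force=8)
command_gripper(.01,40)
s=r.read_state(); print(s["grip_width"],s["grip_force"],s["eef_pos"],s["contact_force"])
r.move_straight([.4504,-.2657,.18],D,speed=.12)
s=r.read_state(); print(s["grip_width"],s["eef_pos"],s["contact_force"],s["time_s"])
im,P=cloud("wrist"); save("w2.png",im)
w=P.reshape(-1,3);w=w[np.isfinite(w).all(1)]
print(disc(P,.18-.051+.02,(.45,-.265),tol=.008))
```

```text
0.022811551518248648 39.10801827907562 [ 0.45044941 -0.26578604  0.05140782] [-1.07460445  0.82511124  4.63829708]
0.023128577843561735 [ 0.44998613 -0.26539749  0.17913379] [-1.1359142   0.78504617 -2.48225698] 5.35
(array([ 0.45  , -0.2652,  0.0423]), array([ 0.4501, -0.2647]), array([0.0812, 0.082 ]), 14943, np.float64(0.1477))
```

View pics/w2.png

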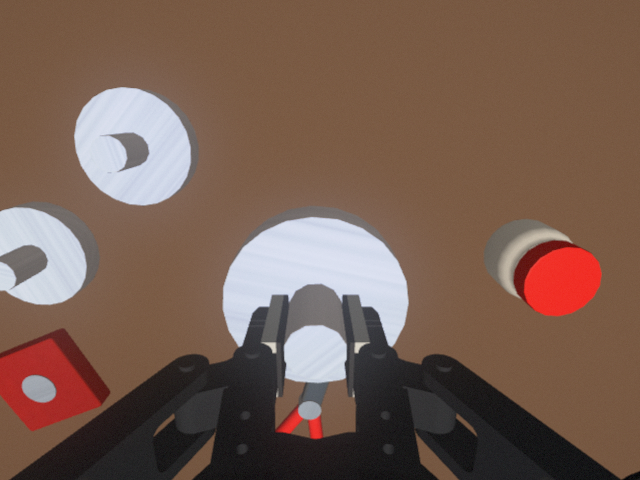

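The cap is held by the stub at (315,330), level and centred on the TCP. I carry it over and seat it.

Run:
```python
from h import *
r.move_straight([.5011,.0429,.18],D,speed=.2)
r.move_straight([.5011,.0429,.105],D,speed=.1)
s=r.read_state(); print(s["eef_pos"],s["contact_force"])
print(r.move_straight([.5011,.0429,.094],D,speed=.02,max_force=5))
r.hold(.2)
s=r.read_state(); print(s["eef_pos"],s["contact_force"],s["grip_width"])
command_gripper(.06); r.hold(.2)
r.move_straight([.5011,.0429,.18],speed=.12)
r.reach([.5247,0,.2557],D)
im,P=cloud("wrist"); save("w3.png",im)
print(disc(P,.065,(.501,.043)),r.read_state()["time_s"],r.read_state()["eef_pos"])
for n in("scene","side"):
    im,P=cloud(n); print(n,disc(P,.065,(.501,.043),tol=.005)); 
    t=P.reshape(-1,3); t=t[(t[:,2]>.28)&(t[:,2]<.33)&(t[:,1]>.15)&(t[:,1]<.25)&(abs(t[:,0]-.52)<.12)]; print(t.mean(0),t.max(0)) if len(t) else 0
save("s3.png",im)
```

```text
[0.5015671  0.04279557 0.10549901] [ 0.7782541   0.31459893 -3.56794978]
True
[0.50119813 0.04291347 0.09637258] [ 0.13654752 -0.11631545  5.11395184] 0.022937618864524258
(array([0.5014, 0.043 , 0.042 ]), array([0.5014, 0.0433]), array([0.0814, 0.0811]), 7385, np.float64(0.065)) 10.675 [5.23958199e-01 1.20966880e-04 2.54355486e-01]
scene (array([0.5027, 0.0407, 0.0436]), array([0.5026, 0.0404]), array([0.0834, 0.0805]), 450, np.float64(0.064))
[0.52954309 0.19455688 0.30578277] [0.58798025 0.20899725 0.31761316]
side (array([0.5024, 0.0384, 0.0436]), array([0.5028, 0.0375]), array([0.082 , 0.0819]), 382, np.float64(0.0631))
[0.49260189 0.1956189  0.3031043 ] [0.54253261 0.20709941 0.3126145 ]
```

View pics/w3.png

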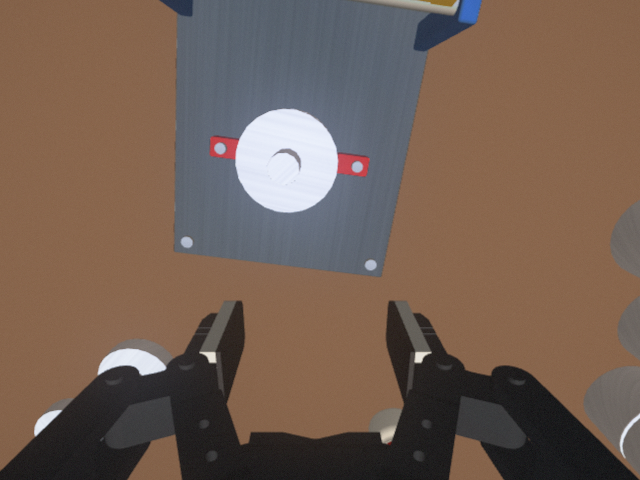

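The wrist view shows the cap at (287,160), on the housing between the red clamps. It sits within about 0.3 mm of where I measured the housing, and the scene and side views agree within 1.5 mm. The guard still stands. Next I refine the fixture yaw and the bar, and check IK along the arc.

```bash
cat > g.py <<'E'
from h import *
from scipy.spatial.transform import Rotation as Ro
yaw=np.deg2rad(-7.8); X=np.array([np.cos(yaw),np.sin(yaw),0]); Y=np.array([-X[1],X[0],0]); Z=np.array([0,0,1.])
H=np.array([.5012,.0430,.110])+.115*Y
def bar(a): return H+.2*(-Y*np.cos(a)+Z*np.sin(a))
def pose(a,back=0,sgn=1,k=1.,a0=1.77):
    t=a0+k*(a-a0)   # tool pitch follows guard by fraction k
    z=Y*np.cos(t)-Z*np.sin(t); y=sgn*(Y*np.sin(t)+Z*np.cos(t)); x=np.cross(y,z)
    return bar(a)-z*(.006+back), Ro.from_matrix(np.c_[x,y,z]).as_quat()
E
python3 - <<'E'
from g import *
im,P=cloud("wrist")
w=P.reshape(-1,3); c=im.reshape(-1,3).astype(int)
m=(abs(w[:,2]-.01)<.003)&(c.max(1)<130)&(np.hypot(w[:,0]-.5,w[:,1]-.04)<.2)&(abs(c[:,0]-c[:,2])<35)
p=w[m]; print(cv2.minAreaRect(p[:,:2].astype(np.float32)))
fb=(p-H)@np.c_[X,Y]; print(np.percentile(fb,[.1,99.9],axis=0))
for sgn in(1,-1):
  for k in(1,.5,0):
    print(sgn,k)
    for a,b in((1.77,.12),(1.77,0),(1.3,0),(.873,0)):
        q=r.solve_ik(*pose(a,b,sgn,k)); print(a,b,None if q is None else np.round(q,2))
E
```

```text
((0.5025280714035034, 0.0527043417096138), (0.2491404265165329, 0.2200017273426056), 82.35774993896484)
[[-0.10912996 -0.22893014]
 [ 0.10936313  0.01884921]]
1 1
1.77 0.12 [ 0.35  0.44  0.93 -0.18  1.86 -1.13]
1.77 0 [ 0.32  0.43  1.25 -0.18  1.55 -1.11]
1.3 0 [-0.1   0.26  1.52  0.28  1.36 -1.59]
0.873 0 [-0.48  0.35  1.68  0.66  1.42 -2.12]
1 0.5
1.77 0.12 [ 0.35  0.44  0.93 -0.18  1.86 -1.13]
1.77 0 [ 0.32  0.43  1.25 -0.18  1.55 -1.11]
1.3 0 [ 0.03  0.29  1.45  0.04  1.39 -1.41]
0.873 0 [-0.24  0.28  1.61  0.26  1.29 -1.75]
1 0
1.77 0.12 [ 0.35  0.44  0.93 -0.18  1.86 -1.13]
1.77 0 [ 0.32  0.43  1.25 -0.18  1.55 -1.11]
1.3 0 [ 0.16  0.34  1.39 -0.19  1.47 -1.25]
0.873 0 [ 0.02  0.32  1.54 -0.2   1.32 -1.36]
-1 1
1.77 0.12 [ 0.35  0.44  0.93 -0.18  1.86  2.01]
1.77 0 [ 0.32  0.43  1.25 -0.18  1.55  2.04]
1.3 0 [-0.1   0.26  1.52  0.28  1.36  1.55]
0.873 0 [-0.48  0.35  1.68  0.66  1.42  1.03]
-1 0.5
1.77 0.12 [ 0.35  0.44  0.93 -0.18  1.86  2.01]
1.77 0 [ 0.32  0.43  1.25 -0.18  1.55  2.04]
1.3 0 [0.03 0.29 1.45 0.04 1.39 1.73]
0.873 0 [-0.24  0.28  1.61  0.26  1.29  1.39]
-1 0
1.77 0.12 [ 0.35  0.44  0.93 -0.18  1.86  2.01]
1.77 0 [ 0.32  0.43  1.25 -0.18  1.55  2.04]
1.3 0 [ 0.16  0.34  1.39 -0.19  1.47  1.89]
0.873 0 [ 0.02  0.32  1.54 -0.2   1.32  1.78]
```

The fixture model fits: plate ±0.109 m, yaw -7.7°. The whole arc is reachable with the tool following the guard (k=1). I go above the bar and look.

Run:
```python
from g import *
p=r.read_state()["eef_pos"]
r.move_straight([p[0],p[1],.40],speed=.2)
command_gripper(.085)
r.reach(*pose(1.77,.12))
im,P=cloud("wrist"); save("w4.png",im); np.savez("w4.npz",im=im,P=P)
q=P.reshape(-1,3); q=q[np.isfinite(q).all(1)]; f=(q-H)@np.c_[X,Y,Z]
b=f[(abs(f[:,0])<.045)&(abs(f[:,1]-.04)<.04)&(f[:,2]>.175)&(f[:,2]<.22)]
print(len(b),np.percentile(b,[1,50,99],axis=0).round(4)); t=b[b[:,2]>b[:,2].max()-.004]; print(t.mean(0))
print("angle",np.arctan2(np.percentile(b[:,2],99)-.006,-np.median(b[:,1])),r.read_state()["time_s"],r.read_state()["eef_pos"],pose(1.77,.12)[0])
```

```text
2195 [[-0.0443  0.0356  0.1959]
 [-0.0039  0.0423  0.2008]
 [ 0.0437  0.0472  0.2028]]
[-0.00255268  0.04157538  0.20125962]
angle 1.7826525562683901 13.0583 [0.52584354 0.21969024 0.429496  ] [0.52556254 0.22085088 0.42955318]
```

View pics/w4.png

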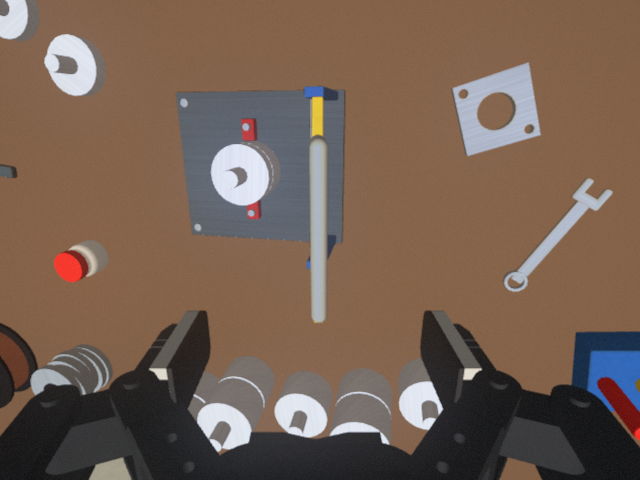

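The bar runs vertically through (318,230), aligned with the finger gap, and the angle is about 1.78 rad. I descend, grip and swing slowly, watching the forces.

```bash
cat >> g.py <<'E'
def ang():
    s=r.read_state(); R=Ro.from_quat(s["eef_rot"]).as_matrix(); d=np.array(s["eef_pos"])+.006*R[:,2]-H
    return np.arctan2(d[2],-d@Y),np.hypot(d[2],d@Y),s
E
python3 - <<'E'
from g import *
A0=1.78
r.move_straight(*pose(A0,.04,a0=A0),speed=.12)
print(r.move_straight(*pose(A0,0,a0=A0),speed=.05,max_force=8))
a,l,s=ang(); print(a,l,s["contact_force"])
command_gripper(0,60)
a,l,s=ang(); print("grip",a,l,s["grip_width"],s["grip_force"],s["contact_force"])
for a in np.arange(1.72,1.39,-.06):
    r.move_straight(*pose(a,0,a0=A0),speed=.05)
    b,l,s=ang(); print(round(a,2),b.round(3),l.round(4),s["grip_width"].__round__(4),np.round(s["contact_force"],1),np.round(s["torque"],1))
    if np.linalg.norm(s["contact_force"])>30: break
print(s["time_s"])
im,_=cloud("scene"); save("s5.png",im)
E
```

```text
False
1.7800719962884775 0.20034936918840734 [ 0.50300161 -0.45199098  0.89502135]
grip 1.7801371017164307 0.2001780801969468 0.010253152160782207 58.39572072029114 [-0.51637394  0.41995324  0.79875935]
1.72 1.717 0.2002 0.01 [-0.2  0.5  2.5] [-0.   0.1  0. ]
1.66 1.658 0.2002 0.0096 [0.5 0.1 3.5] [-0.1  0.1  0. ]
1.6 1.599 0.2002 0.0101 [-0.4 -0.1  5.5] [-0.1  0.1  0.1]
1.54 1.539 0.2002 0.01 [-1.2 -1.   5.9] [-0.2  0.1  0. ]
1.48 1.48 0.2002 0.0103 [ 1.2 -1.7  5.4] [-0.2  0.1  0. ]
1.42 1.419 0.2002 0.0101 [-0.9 -1.5  4.9] [-0.3  0.1  0.1]
17.9
```

The grip closed on the bar (10 mm reading for the 12 mm bar) and forces are small. I continue to 0.873.

Run:
```python
from g import *
A0=1.78
for a in np.linspace(1.36,.873,9):
    r.move_straight(*pose(a,0,a0=A0),speed=.05)
    b,l,s=ang(); print(round(a,2),b.round(3),l.round(4),s["grip_width"].__round__(4),np.round(s["contact_force"],1))
    if np.linalg.norm(s["contact_force"])>35: break
r.hold(.5); b,l,s=ang(); print(b,s["grip_force"],s["contact_force"],s["time_s"])
for n in("scene","side"):
    im,P=cloud(n); save(n+"6.png",im)
    q=P.reshape(-1,3); c=im.reshape(-1,3).astype(int); f=(q-H)@np.c_[X,Y,Z]
    m=(c[:,0]>150)&(c[:,0]-c[:,2]>90)&(abs(f[:,0])<.1)&(f[:,1]<.03)&(f[:,1]>-.18)&(f[:,2]>.0)&(f[:,2]<.2)
    g=f[m]
    if len(g)>20: k=np.polyfit(g[:,1],g[:,2],1); print(n,len(g),"angle",np.arctan2(-k[0],1))
    print(n,disc(P,.065,(.501,.043),tol=.005))
```

```text
1.36 1.359 0.2002 0.0099 [-1.6 -2.8  5.7]
1.3 1.298 0.2002 0.0101 [-0.7 -3.5  5.7]
1.24 1.236 0.2002 0.0101 [-1.2 -4.8  6.7]
1.18 1.175 0.2002 0.0099 [-1.1 -3.9  4.9]
1.12 1.113 0.2002 0.0101 [-1.3 -5.5  5.6]
1.06 1.052 0.2002 0.0099 [-1.6 -5.1  6.3]
0.99 0.991 0.2002 0.0101 [-1.8 -5.9  6.4]
0.93 0.929 0.2002 0.0097 [-0.9 -6.3  5. ]
0.87 0.868 0.2002 0.0099 [ 0.  -7.   4.9]
0.8696708175435742 59.477757811546326 [-1.1877087  -7.56937885  3.33196482] 22.05
scene 2069 angle 0.8657590008164374
scene (array([0.5032, 0.04  , 0.0431]), array([0.5027, 0.0372]), array([0.0828, 0.0742]), 334, np.float64(0.0639))
side 70 angle 0.878521144784651
side (array([0.5027, 0.0382, 0.0445]), array([0.5022, 0.0383]), array([0.081 , 0.0835]), 389, np.float64(0.0632))
```

View pics/side6.png

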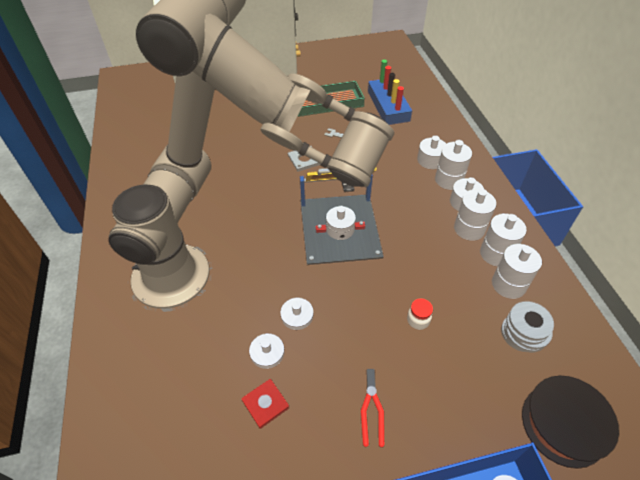

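The side view shows the cap seated at (341,220), the guard held by the gripper near (345,178), and the bystanders where they were. The pane slope measures 0.866 and 0.879 rad, against a target of 0.873. I hand the job in.

```bash
python3 -c "
from workcell import r
print(r.finish_job())"
```

```text
the job is handed in; nothing more can be done
None
```

The job is handed in: the cap sits on the housing, centred within about 1.5 mm by the cameras, and the gripper holds the guard steady at about 50° (0.87 rad); the judge's result was not shown.

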